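# Unpack the glue press

### The job

The glue on the two shell-inlaid box lids has set, so take the press apart from the top down. First stand both weights upright in the middle of their own coasters (brass weight on the brass-coloured coaster, black weight on the black one); only then lay each lid, inlay up, centred and lengthwise on the felt pad of its own colour; and last of all lay the bare pressing board centred and lengthwise on its green mat.

Things in the scene. Friction and masses are not known exactly. Their poses are not given: they have to be found in the camera images.
- weight_brass: Round brass press weight, 40 mm diameter up to 32 mm height, then a small knob (20 mm diameter) up to 46 mm; about 0.4 kg. Origin: centre of its underside, z up. At the start it stands near the middle of one of the two lids, either one.
- weight_black: Round black steel press weight, plain cylinder 40 mm in diameter and 40 mm tall; about 0.4 kg. Origin: centre of its underside, z up. At the start it stands near the middle of the other lid.
- lid_blue: Flat wooden box lid with a blue shell-chip mosaic on top, 104 mm (x) by 50 mm (y) by 14 mm thick, about 70 g. Origin: centre of its underside; x along its length, z out of the inlay. At the start it lies across the pressing board (its length at about a right angle to the board's), about 55 mm from the board's middle, towards either end; a weight stands on it.
- lid_red: The same lid with a red shell-chip mosaic, 104 mm (x) by 50 mm (y) by 14 mm thick, about 70 g. Origin: centre of its underside; x along its length, z out of the inlay. At the start it lies across the other half of the pressing board, about 110 mm from the blue lid, under the other weight.
- board: Plain pale wooden pressing board, 230 mm (x) by 60 mm (y) by 18 mm thick, about 0.2 kg, the bottom of the stack, lying on the table at the start. Origin: centre of its underside; x along its length, z up.
- coaster_brass: Fixed round cork coaster with a brass-coloured face inside a narrow cork rim, 72 mm diameter, 3 mm thick, lying on the table (z = 0). Origin: centre of its underside.
- coaster_black: Fixed round cork coaster with a black face inside a narrow cork rim, 72 mm diameter, 3 mm thick, lying on the table. Origin: centre of its underside.
- pad_blue: Fixed blue felt pad, 120 mm (x) by 66 mm (y), 3 mm thick, flat on the table. Origin: centre of its underside; x along its length. Either way round is fine for the lid.
- pad_red: Fixed red felt pad, 120 mm (x) by 66 mm (y), 3 mm thick, flat on the table. Origin: centre of its underside; x along its length. Either way round is fine for the lid.
- board_mat: Fixed dark green mat with a white border line, 250 mm (x) by 84 mm (y), 3 mm thick, flat on the table on the other side of the table from the stack. Origin: centre of its underside; x along its length. Either way round is fine for the board.
There are look-alikes about, which are no part of the job. There is more than one size of the board; the job needs the larger.

How it is judged:
By the outcome, as a careful person would: the job done as asked, in the order asked, and still so for the second after the job is handed in, with the robot touching nothing.
It also fails if it takes over 147 s, if anything falls off the work surface, if the arm or the gripper's body presses on something with over 40 N, if the wrist force passes 120 N, or if a joint passes its speed limit or range.

### The arm

A 7-joint arm with a two-finger parallel gripper is mounted at the origin on the work surface. World frame = base frame: x ahead of the robot, y to its left, z up, the work surface at z = 0. Lengths are in m, angles in rad, forces in N, time in s.
With the tool pointing down it reaches from about 0.35 to 0.9 m from the base axis. Payload 8.1 kg.
Tool frame: the origin (TCP) lies midway between the tips of the shut fingers; the grasp point (between the pads) lies 19 mm behind it; z points along the fingers, y is the line along which they close (so a half turn about z gives the same grasp; the last joint's range is limited). The gripper opens to 92 mm and grips with 3 to 60 N. Pads are 19 mm wide; open, the fingers measure 130 mm over their backs; the gripper's body (75 mm by 190 mm) begins 47 mm behind the grasp point.
Start: joints at [1.219, 0.434, 0.025, 1.573, -0.012, 1.134, -0.075], TCP at [0.154, -0.606, 0.191] pointing down, gripper open.
Joint ranges: [-2.62, 2.62], [-0.44, 2.09], [-1.27, 1.32], [0.08, 2.57], [-1.32, 4.46], [0.12, 2], [-2.74, 2.74]. Speed limits (rad/s): [2.22, 2.22, 3.01, 3.01, 3.14, 3.14, 3.14].

### API

Orientations are given as a rotation vector (axis times angle).
In Python, from cell import arm gives the robot as it stands.
- The arm moves only by the tool carry_out, never from a script. Its arguments are lists of equal length, an entry for each row: "claw": the finger opening in cm, from 0 to 9.18; "delta_pos": the shift along the tool's x, y, z in cm, a list of three; "angular": the turn, a rotation vector about the tool's x, y, z in rad, a list of three. In form: {"claw": [claw, ...], "delta_pos": [[dx, dy, dz], ...], "angular": [[ax, ay, az], ...]}. A call has 1 to 20 rows; each row shifts and turns the commanded pose from where the row before left it, along the tool's axes as they then stand; what a row does not reach is not made up. A row lasts 1/10 s, in which the tool goes at most 50 mm and 8.59 degrees, less where a joint would pass 70% of its speed; a pose out of reach is approached as far as the arm can. A call with a gripper value outside its range is refused whole. The fingers move at their own pace and stop on an object; "force" is the grip in N (left out, the last holds). Time passes only in rows, so rows that do not move let the fingers close. It gives the time, the measured TCP pose, the force, the opening and the grip force at its end, in the units of the state.
- arm.observe(): the state, without advancing time (a new reading comes with each control period).
- arm.get_image(name): name is "scene" or "top" or "wrist"; returns a dict with "frame" (420x560x3 uint8, red, green, blue), "mtx" (3x3 intrinsics, pixels), "T" (4x4, takes a point from camera to world coordinates). Camera axes: x right, y down, z forward; pixel columns grow to the right and rows downward; lengths in m; the calibration is good to about 2 mm. A picture is of the moment at which its call begins. There is no depth.
- arm.sign_off(): hands the job in; it is judged then, once.
Trained networks look in a picture, given as the dict that the camera call returned (one of the last four; its "shot" number tells which), for a name from the list of things; names that differ only in an ending like _2 or _b are one class to them, and where a whole thing is asked for, a point or a joint stands for the part that bears it (a point fixed in the world has none). Each returns a list of dicts, best first, with "conf" (0 to 1); they miss things now and then, are a little off and sometimes report something else, mostly with a low value. They report only what shows in the picture. A call takes as long as a camera call. They do not tell look-alikes from the thing itself.
- arm.look_for(label, picture): "centre" ([column, row] as shares, 0 to 1, of the picture: columns of its width, rows of its height, amid what is visible of it).
- arm.trace(label, picture): "region" (420x560 bool, what is visible of it) and "centre" ([column, row] as shares, 0 to 1, of the picture: columns of its width, rows of its height, amid what is visible of it).
- arm.place_of(label, picture): "centre" ([column, row] as shares, 0 to 1, of the picture: columns of its width, rows of its height: a listed point, or the origin of a listed thing).
The state is a dict: "clock": time; "joints": joint angles; "dq": joint speeds; "joint_efforts": joint torques, N m; "position": TCP position; "ee_rot": TCP orientation; "force": force on the tool from outside, world axes, zero at the start; "ft_torque": the same for the moment, N m; "width": opening from 0.0 (shut) to 1.0 (fully open); "gripper_force": force on a finger pad.
Only numpy, scipy, OpenCV 4.12 (cv2) and the standard library are available. Lean on these libraries where they do the work, as an engineer would, in place of code of your own. Each camera call takes 0.05 s, during which the arm holds its last target. There are 200 camera calls.

## Working session

There is one attempt and no reset: what is moved stays moved. The work goes in short steps, Python scripts to look and compute and a tool call to move; the robot and the scene stay as the last step left them, time stands still between calls to the robot, and variables do not carry over. Pictures are saved under pics/ and viewed, at most 14 in all, crops included, and the job is handed in when it is done.

Besides the shell and the picture viewer there is one more tool, called after "Emit:" as name(argument=value, ...) on one line, values as JSON. carry_out: Moves the arm, as the interface text tells. Its arguments: {"type":"object","properties":{"claw":{"type":"array","items":{"type":"number"}},"delta_pos":{"type":"array","items":{"type":"array","items":{"type":"number"}}},"angular":{"type":"array","items":{"type":"array","items":{"type":"number"}}},"force":{"type":"number"}},"required":["claw","delta_pos","angular"]}

```bash
mkdir -p pics; ls; cat > h.py <<'E'
import numpy as np, cv2
from scipy.spatial.transform import Rotation as R
from cell import arm
def w(pic,c,z):  # shares->world at height z
    uv=np.array([c[0]*560,c[1]*420,1.]); return wp(pic,uv[:2],z)
def wp(pic,uv,z):
    d=pic["T"][:3,:3]@np.linalg.solve(pic["mtx"],[uv[0],uv[1],1.]); o=pic["T"][:3,3]
    return o+d*(z-o[2])/d[2]
def px(pic,p):
    c=np.linalg.inv(pic["T"])@np.r_[p,1]; q=pic["mtx"]@c[:3]; return q[:2]/q[2]
def save(n,im): cv2.imwrite(f"pics/{n}.png",im[:,:,::-1])
E
python3 - <<'E'
from h import *
np.set_printoptions(precision=3,suppress=True)
t=arm.get_image("top"); s=arm.get_image("scene")
save("top0",t["frame"]); save("scene0",s["frame"])
print(t["T"],t["mtx"])
H=dict(weight_brass=.02,weight_black=.02,lid_blue=.032,lid_red=.032,board=.018,coaster_brass=.003,coaster_black=.003,pad_blue=.003,pad_red=.003,board_mat=.003)
for n,z in H.items():
    for r in arm.trace(n,t)[:4]:
        (c,wh,a)=cv2.minAreaRect(np.argwhere(r["region"])[:,::-1].astype(np.float32))
        print(n,round(r["conf"],2),np.round(np.array(r["centre"])*[560,420]),w(t,r["centre"],z)[:2],"rect",np.round(c),np.round(wh),round(a))
print(arm.observe())
E
```

```text
pics
[[ 0.015 -0.988  0.155  0.304]
 [-1.    -0.018 -0.016 -0.   ]
 [ 0.018 -0.155 -0.988  1.074]
 [ 0.     0.     0.     1.   ]] [[423.878   0.    280.594]
 [  0.    423.878 210.868]
 [  0.      0.      1.   ]]
weight_brass 0.72 [143. 182.] [0.537 0.334] rect [142. 182.] [17. 19.] 90
weight_brass 0.48 [403. 195.] [ 0.517 -0.328] rect [402. 192.] [34. 94.] 13
weight_black 0.64 [316. 150.] [ 0.629 -0.105] rect [316. 147.] [25. 44.] 15
weight_black 0.57 [127. 227.] [0.421 0.366] rect [126. 228.] [17. 21.] 90
lid_blue 0.82 [154. 185.] [0.528 0.301] rect [144. 184.] [43. 20.] 15
lid_red 0.68 [138. 228.] [0.419 0.334] rect [129. 229.] [45. 21.] 13
board 0.92 [137. 208.] [0.469 0.343] rect [139. 207.] [26. 91.] 17
board 0.74 [139. 307.] [0.228 0.321] rect [139. 306.] [19. 67.] 6
coaster_brass 0.56 [221. 220.] [0.445 0.134] rect [220. 218.] [26. 26.] 90
coaster_black 0.86 [239. 141.] [0.654 0.095] rect [242. 142.] [25. 26.] 90
pad_blue 0.78 [329. 212.] [ 0.47  -0.142] rect [327. 212.] [26. 45.] 6
pad_red 0.85 [315. 149.] [ 0.638 -0.104] rect [316. 147.] [25. 44.] 15
board_mat 0.97 [403. 195.] [ 0.521 -0.334] rect [402. 193.] [33. 95.] 12
{'clock': 0.6, 'joints': array([ 1.219,  0.434,  0.025,  1.573, -0.012,  1.134, -0.075]), 'dq': array([-0.   ,  0.001,  0.001, -0.   , -0.001,  0.001,  0.001]), 'joint_efforts': array([ -0.001, -66.734,   0.984, -31.47 ,  -0.061,   0.033,   0.   ]), 'position': array([ 0.154, -0.606,  0.191]), 'ee_rot': array([3.117, 0.39 , 0.   ]), 'force': array([-0.603,  0.243, -0.955]), 'ft_torque': array([0.011, 0.003, 0.019]), 'gripper_force': 0.0, 'width': 0.9994235373987085}
```

```bash
python3 - <<'E'
import cv2
t=cv2.imread("pics/top0.png"); cv2.imwrite("pics/top0b.png",cv2.resize(t,(784,588),interpolation=cv2.INTER_CUBIC))
E
```

```text
(no output)
```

View pics/top0b.png

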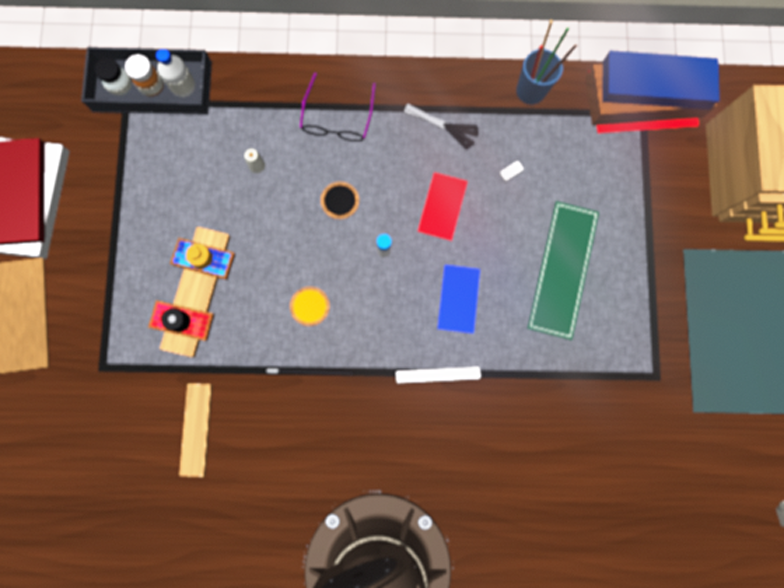

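View pics/scene0.png

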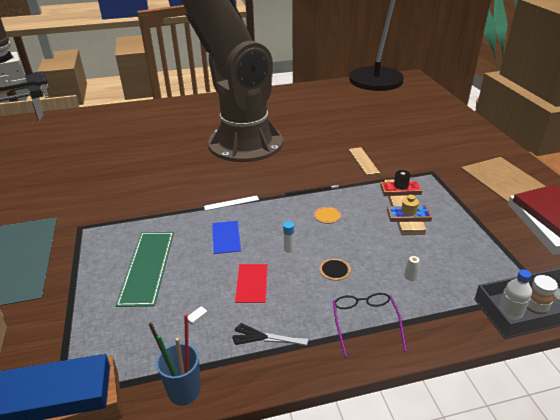

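```bash
cat >> h.py <<'E'
def rect(pic,mask,z):
    k,_=cv2.findContours(mask.astype(np.uint8),cv2.RETR_EXTERNAL,cv2.CHAIN_APPROX_NONE)
    k=max(k,key=cv2.contourArea)[:,0,:]
    P=np.array([wp(pic,u,z)[:2] for u in k]).astype(np.float32)*1000
    c,wh,a=cv2.minAreaRect(P)
    if wh[0]<wh[1]: a+=90
    return np.round(c,1),np.round(sorted(wh),1),round((a+90)%180-90,1)  # mm, mm, deg of long axis
def plan(x,y,z,yd):  # yd: deg direction of tool y (mod 180)
    s=arm.observe(); C=R.from_rotvec(s["ee_rot"]); best=None
    for k in (0,180):
        a=np.radians(yd+k); Y=np.array([np.cos(a),np.sin(a),0]); Z=np.array([0,0,-1.]); X=np.cross(Y,Z)
        T=R.from_matrix(np.stack([X,Y,Z],1)); r=(C.inv()*T).as_rotvec()
        if best is None or np.linalg.norm(r)<np.linalg.norm(best[0]): best=(r,T)
    d=np.array([x,y,z])-s["position"]
    print("turn",np.round(best[0],3),"shift cm (after turn)",np.round(best[1].inv().apply(d)*100,2),"world",np.round(d*100,2),"j7",round(s["joints"][6],2),"t",s["clock"])
E
python3 - <<'E'
from h import *
np.set_printoptions(precision=1,suppress=True)
for cam in("top","scene"):
    t=arm.get_image(cam)
    for n in "coaster_brass coaster_black pad_blue pad_red board_mat".split():
        r=arm.trace(n,t)[:1]
        if r: print(cam,n,*rect(t,r[0]["region"],.003))
        r=arm.place_of(n,t)[:1]
        if r: print("   origin",w(t,r[0]["centre"],0)[:2]*1000)
    for n,z in dict(weight_brass=.032,weight_black=.032,lid_blue=.018,lid_red=.018,board=0).items():
        for r in arm.place_of(n,t)[:2]: print(n,round(r["conf"],2),w(t,r["centre"],z)[:2]*1000)
plan(.5,-.2,.3,-14.6+0)
plan(.47,.335,.3,-14.6)
E
```

```text
top coaster_brass [450.9 135.5] [66.8 68.7] -88.9
   origin [451.2 135.7]
top coaster_black [652.2  86.1] [66.8 67.7] -44.5
   origin [651.1  93.6]
   origin [ 476.7 -144.5]
top pad_red [ 644.8 -106.5] [ 66.7 122. ] -15.0
   origin [ 634.6 -106.8]
top board_mat [ 527.6 -331.4] [ 83.2 247.6] -13.6
weight_brass 0.76 [524.7 327.5]
weight_black 0.63 [414.5 352.5]
weight_black 0.46 [524.8 322. ]
lid_blue 0.8 [537.  323.6]
lid_red 0.8 [417.5 352.8]
board 0.93 [223.5 328.3]
board 0.56 [471.9 340.4]
scene coaster_brass [454.7 133.7] [65.7 70.4] -17.3
   origin [441.3 133.5]
scene coaster_black [655.5  83.6] [66.6 70. ] -17.8
   origin [646.   86.5]
scene pad_blue [ 472.1 -138.3] [ 65.5 121.6] -5.9
scene pad_red [ 646.8 -108.5] [ 66.6 119.1] -14.9
   origin [ 644.8 -111.7]
scene board_mat [ 530.3 -332.6] [ 85.8 251.2] -13.6
   origin [ 530.7 -337.8]
weight_brass 0.74 [532.2 321.7]
weight_black 0.83 [419.7 356.4]
weight_black 0.69 [512.7 332.1]
lid_blue 0.66 [532.4 324.3]
lid_red 0.97 [419.5 354.2]
board 0.83 [484.8 330.3]
board 0.63 [247.  315.9]
turn [ 0.  -0.  -1.1] shift cm (after turn) [ 48.   23.3 -10.9] world [34.6 40.6 10.9] j7 -0.08 t 2.2
turn [ 0.  -0.  -1.1] shift cm (after turn) [ 99.    6.9 -10.9] world [31.6 94.1 10.9] j7 -0.08 t 2.2
```

Candidates (top picture pixels): brass weight (142,182) on the blue lid; look-alikes are the blue-capped glue stick (274,173) and the grey marker/candle (180,113). Black weight (126,228) on the red lid; look-alike is the black coaster face (242,142). Large board (139,207) under the stack; look-alike is the small board (139,307). I choose the stack's items and will check them in a close wrist view.

Emit:
carry_out(claw=[9.18, 9.18, 9.18, 9.18, 9.18, 9.18, 9.18, 9.18, 9.18, 9.18, 9.18, 9.18, 9.18, 9.18, 9.18, 9.18, 9.18, 9.18, 9.18, 9.18], delta_pos=[[0, 0, -1.4], [0, 0, -1.4], [0, 0, -1.4], [0, 0, -1.4], [0, 0, -1.4], [0, 0, -1.4], [0, 0, -1.4], [0, 0, -1.1], [4, 1.94, 0], [4, 1.94, 0], [4, 1.94, 0], [4, 1.94, 0], [4, 1.94, 0], [4, 1.94, 0], [4, 1.94, 0], [4, 1.94, 0], [4, 1.94, 0], [4, 1.94, 0], [4, 1.94, 0], [4, 1.94, 0]], angular=[[0, 0, -0.133], [0, 0, -0.133], [0, 0, -0.133], [0, 0, -0.133], [0, 0, -0.133], [0, 0, -0.133], [0, 0, -0.133], [0, 0, -0.134], [0, 0, 0], [0, 0, 0], [0, 0, 0], [0, 0, 0], [0, 0, 0], [0, 0, 0], [0, 0, 0], [0, 0, 0], [0, 0, 0], [0, 0, 0], [0, 0, 0], [0, 0, 0]])

```text
clock: 4.2
position: [0.502, -0.1993, 0.2998]
ee_rot: [2.488, 1.917, 0.0]
force: [-0.4, -0.7, -0.3]
width: 0.999
gripper_force: 0.0
```

```bash
python3 -c "
from h import *
plan(.43,.335,.3,-14.6)"
```

```text
turn [ 0.     0.    -0.003] shift cm (after turn) [ 4.990e+01 -2.043e+01 -2.000e-02] world [-7.200e+00  5.343e+01  2.000e-02] j7 -0.1 t 4.2
```

Emit:
carry_out(claw=[9.18, 9.18, 9.18, 9.18, 9.18, 9.18, 9.18, 9.18, 9.18, 9.18, 9.18, 9.18, 9.18, 9.18], delta_pos=[[4.16, -1.7, 0], [4.16, -1.7, 0], [4.16, -1.7, 0], [4.16, -1.7, 0], [4.16, -1.7, 0], [4.16, -1.7, 0], [4.16, -1.7, 0], [4.16, -1.7, 0], [4.16, -1.7, 0], [4.16, -1.7, 0], [4.16, -1.7, 0], [4.16, -1.7, 0], [0, 0, 0], [0, 0, 0]], angular=[[0, 0, 0], [0, 0, 0], [0, 0, 0], [0, 0, 0], [0, 0, 0], [0, 0, 0], [0, 0, 0], [0, 0, 0], [0, 0, 0], [0, 0, 0], [0, 0, 0], [0, 0, 0], [0, 0, 0], [0, 0, 0]])

```text
clock: 5.6
position: [0.43, 0.3351, 0.2993]
ee_rot: [-2.485, -1.922, 0.001]
force: [0.2, 0.2, 0.0]
width: 0.998
gripper_force: 0.0
```

```bash
python3 - <<'E'
from h import *
np.set_printoptions(precision=1,suppress=True)
t=arm.get_image("wrist"); print(t["T"])
for n,z in dict(weight_brass=.078,weight_black=.072,lid_blue=.032,lid_red=.032,board=0.018).items():
    for r in arm.trace(n,t)[:2]: print(n,round(r["conf"],2),np.array(r["centre"])*[560,420],*rect(t,r["region"],z))
for n,z in dict(weight_brass=.032,weight_black=.032,lid_blue=.018,lid_red=.018,board=0).items():
    for r in arm.place_of(n,t)[:2]: print(n,round(r["conf"],2),np.array(r["centre"])*[560,420],w(t,r["centre"],z)[:2]*1000)
save("wrist1",t["frame"])
E
```

```text
[[ 1.  -0.2 -0.1  0.4]
 [-0.3 -0.9 -0.2  0.4]
 [-0.   0.3 -1.   0.5]
 [ 0.   0.   0.   1. ]]
weight_brass 0.9 [342.4 164. ] [524.7 330.8] [36.3 40.5] -58.3
weight_black 0.76 [261.3 162.6] [416.6 358.1] [39.4 39.7] -14.5
lid_blue 0.57 [334.3 148.8] [528.1 327.6] [ 53.5 104.6] 76.1
lid_red 0.59 [266.4 149.9] [417.3 356.8] [ 49.8 103.5] 77.9
board 0.79 [303.4 160.8] [472.7 340.5] [60.8 68.2] -12.2
board 0.76 [159.9 205.3] [232.5 325.4] [ 41.6 155.8] -0.7
weight_brass 0.77 [338.1 162.3] [527.7 325.7]
weight_black 0.88 [263.  159.8] [416.5 358.4]
lid_blue 0.77 [336.2 163.2] [526.9 322.7]
lid_blue 0.22 [303.2 161.5] [476.6 338.5]
lid_red 0.72 [262.8 159.3] [415.5 357.9]
board 0.64 [299.4 160. ] [472.2 340. ]
board 0.6 [162.8 206. ] [227.5 322.3]
```

View pics/wrist1.png

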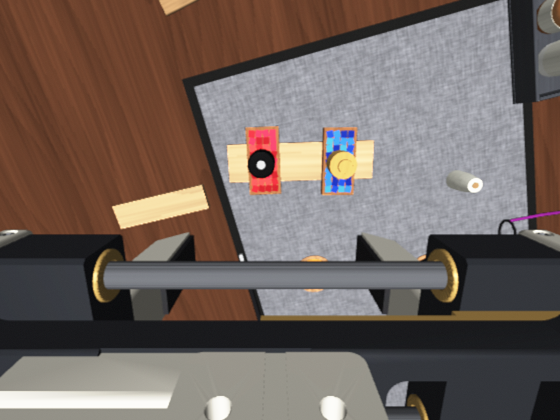

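The view shows the black weight on the red lid (262,162), the brass weight on the blue lid (342,165), the long board beneath them, and the short look-alike board at (160,206). Brass goes first.

```bash
python3 -c "
from h import *
plan(.5265,.3265,.036,-14.6)"
```

```text
turn [ 0.     0.    -0.003] shift cm (after turn) [ 1.73  9.43 26.36] world [  9.56  -0.71 -26.36] j7 -1.24 t 6.15
```

Emit:
carry_out(claw=[9.18, 9.18, 9.18, 9.18, 9.18, 9.18, 9.18, 9.18, 9.18, 9.18, 9.18, 9.18, 9.18, 4, 3, 3, 3, 3, 3, 3], delta_pos=[[0.58, 3.14, 2], [0.58, 3.14, 3], [0.57, 3.15, 4], [0, 0, 4], [0, 0, 4], [0, 0, 3], [0, 0, 2], [0, 0, 1.5], [0, 0, 1], [0, 0, 1], [0, 0, 0.86], [0, 0, 0], [0, 0, 0], [0, 0, 0], [0, 0, 0], [0, 0, 0], [0, 0, 0], [0, 0, 0], [0, 0, 0], [0, 0, 0]], angular=[[0, 0, -0.003], [0, 0, 0], [0, 0, 0], [0, 0, 0], [0, 0, 0], [0, 0, 0], [0, 0, 0], [0, 0, 0], [0, 0, 0], [0, 0, 0], [0, 0, 0], [0, 0, 0], [0, 0, 0], [0, 0, 0], [0, 0, 0], [0, 0, 0], [0, 0, 0], [0, 0, 0], [0, 0, 0], [0, 0, 0]], force=25)

```text
clock: 8.15
position: [0.5255, 0.3269, 0.0369]
ee_rot: [2.485, 1.922, -0.0]
force: [-0.2, 0.1, -0.9]
width: 0.441
gripper_force: 0.0
```

```bash
python3 -c "
from h import *
plan(.4525,.135,.16,-14.6)
plan(.4525,.135,.007,-14.6)"
```

```text
turn [-0.     0.     0.001] shift cm (after turn) [-20.41  -2.23 -12.31] world [ -7.3  -19.19  12.31] j7 -1.31 t 8.15
turn [-0.     0.     0.001] shift cm (after turn) [-20.41  -2.23   2.99] world [ -7.3  -19.19  -2.99] j7 -1.31 t 8.15
```

Emit:
carry_out(claw=[3, 3, 3, 3, 3, 3, 3], delta_pos=[[0, 0, 0], [0, 0, 0], [0, 0, 0], [0, 0, 0], [0, 0, -0.5], [0, 0, -1], [0, 0, -1.5]], angular=[[0, 0, 0], [0, 0, 0], [0, 0, 0], [0, 0, 0], [0, 0, 0], [0, 0, 0], [0, 0, 0]])

```text
clock: 8.85
position: [0.5252, 0.3267, 0.0674]
ee_rot: [-2.485, -1.922, 0.002]
force: [0.2, 0.2, 0.1]
width: 0.326
gripper_force: 0.0
```

```bash
python3 - <<'E'
from h import *
np.set_printoptions(precision=1,suppress=True)
t=arm.get_image("wrist"); s=arm.get_image("top")
a=s["frame"][150:250,80:230]; a=cv2.resize(a,(600,400),interpolation=cv2.INTER_CUBIC)[:, :]
save("a2",np.hstack([cv2.resize(a,(400,267)),cv2.resize(t["frame"],(356,267))]))
print(arm.observe()["width"],arm.observe()["gripper_force"])
E
```

```text
0.32200657322623444 0.0
```

View pics/a2.png

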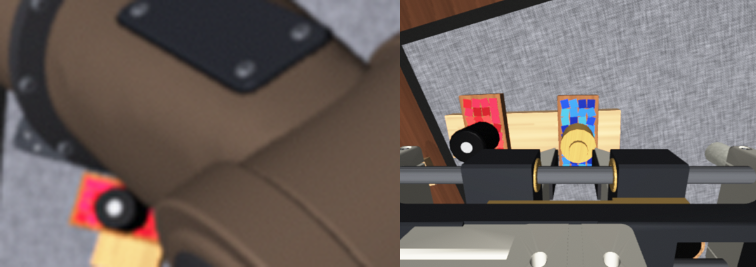

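The fingers closed beside the weight: it stands a bit further along the lid (up in the image). I'll measure again.

```bash
python3 - <<'E'
from h import *
np.set_printoptions(precision=3,suppress=True)
t=arm.get_image("wrist"); print(t["T"], arm.observe()["position"])
s=arm.get_image("scene")
for nm,p in(("wrist",t),("scene",s)):
  for n,z in dict(weight_brass=.032,weight_black=.032,lid_blue=.018,lid_red=.018).items():
    for r in arm.place_of(n,p)[:1]: print(nm,n,round(r["conf"],2),np.array(r["centre"])*[560,420],w(p,r["centre"],z)[:2]*1000)
  for n in ("weight_brass","weight_black"):
    for r in arm.trace(n,p)[:1]:
        q=np.argwhere(r["region"]); print(n,"rows",q[:,0].min(),q[:,0].max(),"cols",q[:,1].min(),q[:,1].max())
for z in (.032,.064,.078): print(z, px(t,[.5252,.3267,z]), px(t,[.5252,.3267,z])-0, px(s,[.5252,.3267,z]))
save("w3",cv2.resize(t["frame"][160:320,60:420],(792,352)))
save("s3",cv2.resize(s["frame"][150:250,350:470],(720,600),interpolation=cv2.INTER_CUBIC))
E
```

```text
[[ 0.968 -0.243 -0.062  0.544]
 [-0.251 -0.936 -0.245  0.396]
 [ 0.002  0.253 -0.967  0.265]
 [ 0.     0.     0.     1.   ]] [0.526 0.328 0.069]
wrist weight_brass 0.74 [279.216 217.014] [529.796 325.8  ]
wrist weight_black 0.76 [132.216 215.88 ] [414.391 356.748]
wrist lid_red 0.79 [141.12  211.806] [415.33  355.915]
weight_brass rows 195 257 cols 251 307
weight_black rows 194 255 cols 79 155
scene weight_brass 0.81 [408.52  210.798] [529.327 324.043]
scene weight_black 0.74 [400.512 186.102] [419.911 353.289]
scene lid_blue 0.63 [407.4   216.594] [534.51  320.494]
scene lid_red 0.54 [397.096 189.294] [413.119 348.204]
weight_brass rows 194 215 cols 401 418
weight_black rows 170 189 cols 394 408
0.032 [273.474 217.347] [273.474 217.347] [408.758 209.706]
0.064 [273.319 230.567] [273.319 230.567] [410.49  199.456]
0.078 [273.235 237.647] [273.235 237.647] [411.264 194.873]
```

View pics/s3.png

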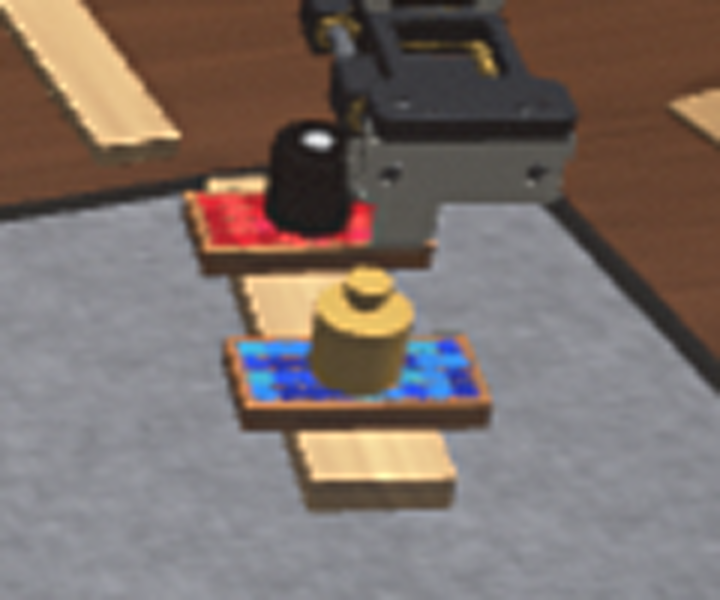

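```bash
python3 - <<'E'
from h import *
np.set_printoptions(precision=1,suppress=True)
s=arm.get_image("scene"); o=arm.observe(); M=R.from_rotvec(o["ee_rot"]).as_matrix(); print(o["position"],o["width"])
for b in (0,.0,):
  for back in (0,-.02,-.04,-.06):
    for y in (.015,.034):
      print(back,y,[ (px(s,o["position"]+M@[x,y,back])-[350,150])*6 for x in(-.0095,.0095)])
print(M)
E
```

```text
[0.5 0.3 0.1] 0.32659163833771454
0 0.015 [array([349.1, 312.6]), array([395.1, 312.2])]
0 0.034 [array([358.3, 339.6]), array([404.9, 339.2])]
-0.02 0.015 [array([355.7, 273. ]), array([402.1, 272.5])]
-0.02 0.034 [array([365.1, 299.7]), array([412.2, 299.3])]
-0.04 0.015 [array([362.4, 232.5]), array([409.3, 232.1])]
-0.04 0.034 [array([372., 259.]), array([419.5, 258.5])]
-0.06 0.015 [array([369.3, 191.2]), array([416.6, 190.8])]
-0.06 0.034 [array([379.1, 217.4]), array([427.1, 217. ])]
0 0.015 [array([349.1, 312.6]), array([395.1, 312.2])]
0 0.034 [array([358.3, 339.6]), array([404.9, 339.2])]
-0.02 0.015 [array([355.7, 273. ]), array([402.1, 272.5])]
-0.02 0.034 [array([365.1, 299.7]), array([412.2, 299.3])]
-0.04 0.015 [array([362.4, 232.5]), array([409.3, 232.1])]
-0.04 0.034 [array([372., 259.]), array([419.5, 258.5])]
-0.06 0.015 [array([369.3, 191.2]), array([416.6, 190.8])]
-0.06 0.034 [array([379.1, 217.4]), array([427.1, 217. ])]
[[ 0.3  1.  -0. ]
 [ 1.  -0.3 -0. ]
 [-0.  -0.  -1. ]]
```

View pics/w3.png

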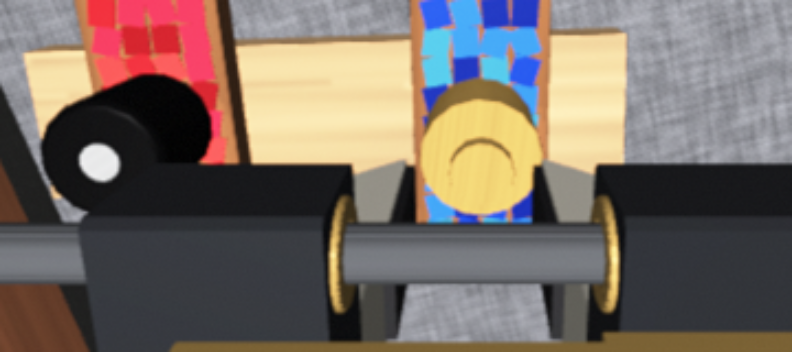

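```bash
python3 - <<'E'
from h import *
np.set_printoptions(precision=4,suppress=True)
t=arm.get_image("wrist"); s=arm.get_image("scene"); print(arm.observe()["position"])
def ray(p,u): return p["T"][:3,3], (lambda d:d/np.linalg.norm(d))(p["T"][:3,:3]@np.linalg.solve(p["mtx"],[*u,1.]))
for us,uw in (((423,190.5),(328,234)),((423,190.5),(304,234)),((412,190.5),(328,234))):
    a,b=ray(s,us); c,d=ray(t,uw)
    k=np.linalg.lstsq(np.stack([b,-d],1),c-a,rcond=None)[0]; print(a+b*k[0],c+d*k[1])
print(t["mtx"][0,0])
save("w4",cv2.resize(s["frame"][90:240,330:530],(800,600),interpolation=cv2.INTER_CUBIC))
E
```

```text
[0.5255 0.3269 0.0668]
[0.5585 0.3361 0.1113] [0.5565 0.3338 0.112 ]
[0.5501 0.3415 0.1048] [0.5442 0.3351 0.1072]
[0.5448 0.3148 0.1062] [0.5574 0.3294 0.1013]
298.568168093222
```

View pics/w4.png

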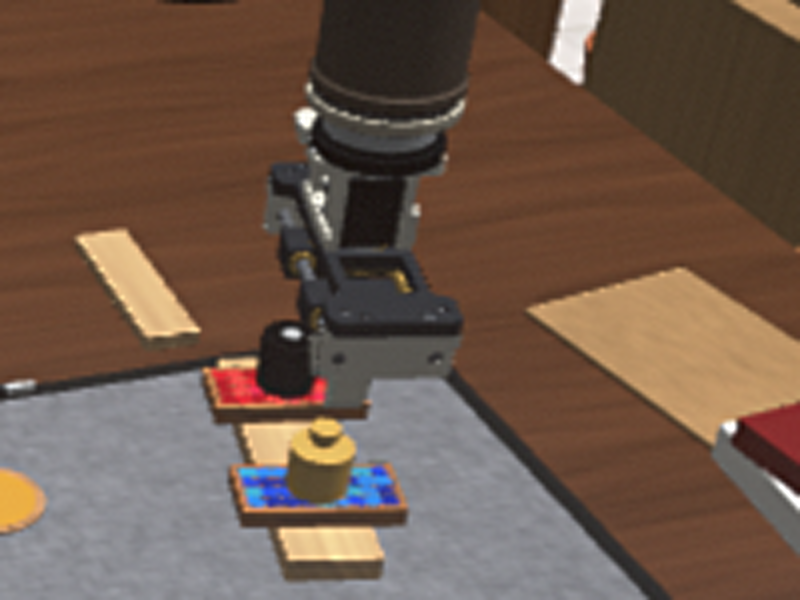

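The triangulated fingertip sits about 45 mm above the reported TCP, so the pads closed over the knob without touching it. I'll open and go down in stages, watching the force.

Emit:
carry_out(claw=[8, 8, 8, 8, 8, 8, 8, 8, 8, 8, 8, 8, 8, 8], delta_pos=[[0, 0, 0], [0, 0, 0], [0, 0, 0], [0, 0, 0], [0, 0, 0], [0, 0, 0], [0, 0, 0], [0, 0, 1], [0, 0, 1], [0, 0, 1], [0, 0, 0.5], [0, 0, 0.5], [0, 0, 0.3], [0, 0, 0]], angular=[[0, 0, 0], [0, 0, 0], [0, 0, 0], [0, 0, 0], [0, 0, 0], [0, 0, 0], [0, 0, 0], [0, 0, 0], [0, 0, 0], [0, 0, 0], [0, 0, 0], [0, 0, 0], [0, 0, 0], [0, 0, 0]])

```text
clock: 11.2
position: [0.5254, 0.3268, 0.0235]
ee_rot: [-2.485, -1.922, 0.001]
force: [-0.4, 0.7, 0.8]
width: 0.871
gripper_force: 0.0
```

```bash
python3 - <<'E'
from h import *
t=arm.get_image("wrist"); s=arm.get_image("scene"); o=arm.observe(); print(o["position"],o["force"],o["width"])
save("x5",np.hstack([cv2.resize(s["frame"][140:240,360:460],(400,400),interpolation=cv2.INTER_CUBIC),cv2.resize(t["frame"][120:320,80:280+0+0],(400,400))]))
E
```

```text
[0.525673   0.32706829 0.02407756] [-0.02032776 -0.02448577  0.57172248] 0.8725716706164818
```

View pics/x5.png

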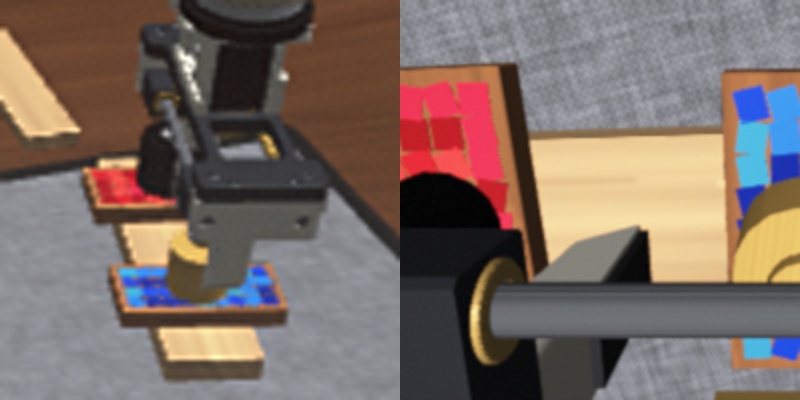

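Both fingers now straddle the brass weight, with the near tip at scene pixel (417,211) and still above the lid. I'll lower 2.8 cm more and close.

Emit:
carry_out(claw=[8, 8, 8, 8, 8, 8, 3, 3, 3, 3, 3, 3, 3, 3, 3], delta_pos=[[-0.3, 0, 0.7], [0, 0, 0.7], [0, 0, 0.5], [0, 0, 0.5], [0, 0, 0.4], [0, 0, 0], [0, 0, 0], [0, 0, 0], [0, 0, 0], [0, 0, 0], [0, 0, 0], [0, 0, 0], [0, 0, 0], [0, 0, 0], [0, 0, 0]], angular=[[0, 0, 0], [0, 0, 0], [0, 0, 0], [0, 0, 0], [0, 0, 0], [0, 0, 0], [0, 0, 0], [0, 0, 0], [0, 0, 0], [0, 0, 0], [0, 0, 0], [0, 0, 0], [0, 0, 0], [0, 0, 0], [0, 0, 0]])

```text
clock: 12.8
position: [0.5255, 0.324, -0.0038]
ee_rot: [2.485, 1.921, 0.002]
force: [3.6, -1.4, 3.8]
width: 0.428
gripper_force: 26.3
```

Emit:
carry_out(claw=[3, 3, 3, 3, 3, 3, 3, 3, 3, 3, 3, 3, 3, 3], delta_pos=[[0, 0, -0.5], [0, 0, -1], [0, 0, -2], [0, 0, -3], [0, 0, -3.5], [-2.5, -0.3, 0], [-3.3, -0.4, 0], [-3.3, -0.4, 0], [-3.3, -0.4, 0], [-3.3, -0.4, 0], [-2.5, -0.3, 0], [-2.02, -0.24, 0], [0, 0, 2], [0, 0, 0]], angular=[[0, 0, 0], [0, 0, 0], [0, 0, 0], [0, 0, 0], [0, 0, 0], [0, 0, 0], [0, 0, 0], [0, 0, 0], [0, 0, 0], [0, 0, 0], [0, 0, 0], [0, 0, 0], [0, 0, 0], [0, 0, 0]])

```text
clock: 14.2
position: [0.4484, 0.1331, 0.0747]
ee_rot: [-2.485, -1.921, 0.006]
force: [-1.0, 0.6, -3.6]
width: 0.426
gripper_force: 25.0
```

```bash
python3 - <<'E'
from h import *
np.set_printoptions(precision=1,suppress=True)
t=arm.get_image("wrist"); s=arm.get_image("scene");o=arm.observe(); print(o["position"]*1000,o["force"])
for nm,p in(("wrist",t),("scene",s)):
  for n,z in dict(weight_brass=.112-.0,coaster_brass=.0).items():
    for r in arm.place_of(n,p)[:2]: print(nm,n,round(r["conf"],2),np.array(r["centre"])*[560,420],w(p,r["centre"],z)[:2]*1000)
  for n in("weight_brass","coaster_brass"):
    for r in arm.trace(n,p)[:1]:
      q=np.argwhere(r["region"]); print(n,"rows",q[:,0].min(),q[:,0].max(),"cols",q[:,1].min(),q[:,1].max())
save("y6",np.hstack([cv2.resize(s["frame"][130:250,280:400],(400,400),interpolation=cv2.INTER_CUBIC),cv2.resize(t["frame"][160:320,200:360],(400,400))]))
E
```

```text
[449.7 135.   76.2] [-0.   0.6 -3.5]
wrist weight_brass 0.82 [276.5 246.6] [450.4 136.7]
wrist coaster_brass 0.67 [277.3 203. ] [450.3 132.9]
weight_brass rows 217 313 cols 237 314
coaster_brass rows 163 228 cols 238 315
scene weight_brass 0.49 [328.8 175.9] [436.8 138.4]
scene coaster_brass 0.83 [325.3 211.3] [434.6 134.3]
coaster_brass rows 207 223 cols 314 340
```

View pics/y6.png

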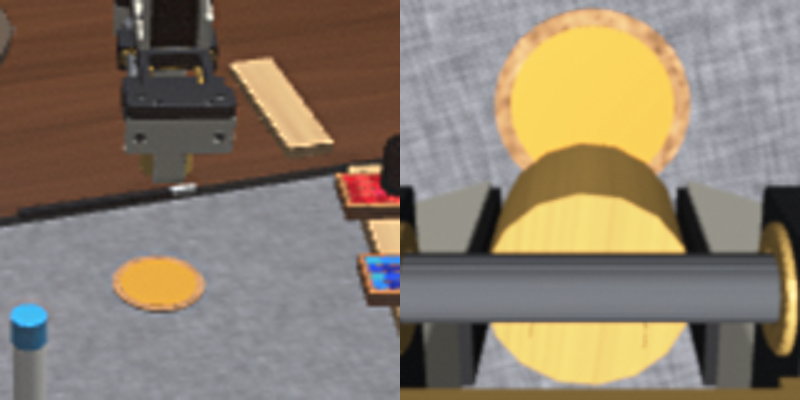

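The weight is gripped over the brass coaster, about 2 mm off its centre. I'll correct that and lower it.

Emit:
carry_out(claw=[3, 3, 3, 3, 3, 3, 3, 3], delta_pos=[[-0.15, 0.2, 2], [0, 0, 3], [0, 0, 2.5], [0, 0, 1.5], [0, 0, 0.8], [0, 0, 0.5], [0, 0, 0.4], [0, 0, 0]], angular=[[0, 0, 0], [0, 0, 0], [0, 0, 0], [0, 0, 0], [0, 0, 0], [0, 0, 0], [0, 0, 0], [0, 0, 0]])

```text
clock: 15.5
position: [0.4522, 0.1326, -0.031]
ee_rot: [2.485, 1.922, 0.001]
force: [-0.0, 0.4, -3.5]
width: 0.428
gripper_force: 25.0
```

Emit:
carry_out(claw=[3, 3, 3], delta_pos=[[0, 0, 0.1], [0, 0, 0.1], [0, 0, 0]], angular=[[0, 0, 0], [0, 0, 0], [0, 0, 0]])

```text
clock: 15.8
position: [0.4523, 0.1326, -0.0328]
ee_rot: [2.485, 1.922, 0.001]
force: [1.3, -0.3, -2.7]
width: 0.427
gripper_force: 25.6
```

Emit:
carry_out(claw=[3, 8, 8, 8, 8, 8, 8, 8, 8, 8, 8, 8, 8, 8, 8, 8, 8, 8], delta_pos=[[0, 0, 0.1], [0, 0, 0], [0, 0, 0], [0, 0, 0], [0, 0, 0], [0, 0, 0], [0, 0, 0], [0, 0, -2], [0, 0, -3], [0, 0, -4], [0, 0, -4], [3.5, -1.5, 0], [3.5, -1.5, 0], [3.5, -1.5, 0], [3.5, -1.5, 0], [3.5, -1.5, 0], [3.3, -1.6, 0], [0, 0, 0]], angular=[[0, 0, 0], [0, 0, 0], [0, 0, 0], [0, 0, 0], [0, 0, 0], [0, 0, 0], [0, 0, 0], [0, 0, 0], [0, 0, 0], [0, 0, 0], [0, 0, 0], [0, 0, 0], [0, 0, 0], [0, 0, 0], [0, 0, 0], [0, 0, 0], [0, 0, 0], [0, 0, 0]])

```text
clock: 17.6
position: [0.4136, 0.363, 0.0968]
ee_rot: [-2.475, -1.928, -0.005]
force: [-0.3, -0.1, -0.4]
width: 0.867
gripper_force: 0.0
```

```bash
python3 - <<'E'
from h import *
np.set_printoptions(precision=1,suppress=True)
t=arm.get_image("wrist"); s=arm.get_image("scene"); k=arm.get_image("top");o=arm.observe(); print(o["position"]*1000)
for nm,p in(("wrist",t),("scene",s),("top",k)):
  for n,z in dict(weight_brass=.003,coaster_brass=.0,weight_black=.032).items():
    for r in arm.place_of(n,p)[:1]: print(nm,n,round(r["conf"],2),w(p,r["centre"],z)[:2]*1000)
  for n,z in dict(weight_brass=.02,coaster_brass=.003,weight_black=.052).items():
    for r in arm.trace(n,p)[:1]: print("  ",n,*rect(p,r["region"],z))
E
```

```text
[416.1 356.1  95.8]
wrist coaster_brass 0.3 [474.2 339.8]
wrist weight_black 0.92 [416.7 358.5]
   weight_brass [417.  355.5] [ 54.  106.8] 78.1
   weight_black [414.7 355. ] [41.5 50.3] 75.9
scene weight_brass 0.54 [434.9 145.8]
scene coaster_brass 0.52 [444.8 128.1]
scene weight_black 0.76 [410.9 363.7]
   weight_brass [451.7 137.2] [43.  97.8] -22.0
   coaster_brass [459.9 128.1] [57.5 66.6] 64.4
   weight_black [416.4 355.7] [39.4 97.7] -29.5
top weight_brass 0.48 [452.2 138.1]
top coaster_brass 0.42 [451.6 136. ]
top weight_black 0.71 [ 514.8 -321.8]
   weight_brass [468.2 132.3] [11.7 27. ] 76.9
   coaster_brass [475.5 130.8] [22.5 58.4] 76.9
```

Emit:
carry_out(claw=[8, 8, 8, 8, 8, 8, 8, 3, 3, 3, 3, 3, 3, 3, 3, 3], delta_pos=[[0, 0, 3], [0, 0, 3], [0, 0, 2], [0, 0, 1], [0, 0, 0.6], [0, 0, 0.4], [0, 0, 0], [0, 0, 0], [0, 0, 0], [0, 0, 0], [0, 0, 0], [0, 0, 0], [0, 0, 0], [0, 0, 0], [0, 0, 0], [0, 0, 0]], angular=[[0, 0, 0], [0, 0, 0], [0, 0, 0], [0, 0, 0], [0, 0, 0], [0, 0, 0], [0, 0, 0], [0, 0, 0], [0, 0, 0], [0, 0, 0], [0, 0, 0], [0, 0, 0], [0, 0, 0], [0, 0, 0], [0, 0, 0], [0, 0, 0]])

```text
clock: 20.25
position: [0.416, 0.357, -0.0038]
ee_rot: [-2.485, -1.922, -0.001]
force: [-1.2, 0.3, 5.9]
width: 0.427
gripper_force: 25.9
```

```bash
python3 -c "
from h import *
plan(.653,.085,.076,-14.6)"
```

```text
turn [ 0.    -0.     0.001] shift cm (after turn) [-20.35  29.79  -7.98] world [ 23.7  -27.2    7.98] j7 -1.56 t 20.25
```

Emit:
carry_out(claw=[3, 3, 3, 3, 3, 3, 3, 3, 3, 3, 3, 3, 3, 3, 3, 3], delta_pos=[[0, 0, -0.5], [0, 0, -1], [0, 0, -2], [0, 0, -2.5], [0, 0, -2], [-1.4, 2, 0], [-2.4, 3.5, 0], [-2.4, 3.5, 0], [-2.4, 3.5, 0], [-2.4, 3.5, 0], [-2.4, 3.5, 0], [-2.4, 3.5, 0], [-2.4, 3.5, 0], [-1.4, 2.1, 0], [-0.75, 1.19, 0], [0, 0, 0]], angular=[[0, 0, 0], [0, 0, 0], [0, 0, 0], [0, 0, 0], [0, 0, 0], [0, 0, 0], [0, 0, 0], [0, 0, 0], [0, 0, 0], [0, 0, 0], [0, 0, 0], [0, 0, 0], [0, 0, 0], [0, 0, 0], [0, 0, 0], [0, 0, 0]])

```text
clock: 21.85
position: [0.654, 0.0828, 0.0756]
ee_rot: [2.488, 1.918, -0.001]
force: [-0.2, 0.6, -4.3]
width: 0.429
gripper_force: 25.0
```

```bash
python3 - <<'E'
from h import *
np.set_printoptions(precision=1,suppress=True)
t=arm.get_image("wrist"); o=arm.observe(); print(o["position"]*1000,o["force"],o["width"])
for n,z in dict(weight_black=.112,coaster_black=.0).items():
    for r in arm.place_of(n,t)[:1]: print(n,round(r["conf"],2),w(t,r["centre"],z)[:2]*1000)
    for r in arm.trace(n,t)[:1]:
      q=np.argwhere(r["region"]); print(n,"rows",q[:,0].min(),q[:,0].max(),"cols",q[:,1].min(),q[:,1].max(),*rect(t,r["region"],.003))
E
```

```text
[652.8  85.2  75.8] [-1.4  0.5 -3.7] 0.4270374021163388
weight_black 0.82 [654.3  82.6]
weight_black rows 221 314 cols 233 317 [645.2  47.4] [39.9 71. ] -14.7
coaster_black 0.96 [649.9  83.9]
coaster_black rows 162 230 cols 232 310 [651.9  91. ] [63.  72.3] -11.0
```

Emit:
carry_out(claw=[3, 3, 3, 3, 3, 3, 3, 3], delta_pos=[[0, -0.2, 2], [0, 0, 3], [0, 0, 2.5], [0, 0, 1.5], [0, 0, 0.8], [0, 0, 0.6], [0, 0, 0.4], [0, 0, 0]], angular=[[0, 0, 0], [0, 0, 0], [0, 0, 0], [0, 0, 0], [0, 0, 0], [0, 0, 0], [0, 0, 0], [0, 0, 0]])

```text
clock: 22.9
position: [0.6516, 0.0854, -0.0318]
ee_rot: [2.485, 1.922, 0.001]
force: [0.0, 0.4, -3.5]
width: 0.424
gripper_force: 25.0
```

Emit:
carry_out(claw=[3, 3, 8, 8, 8, 8, 8, 8, 8, 8, 8, 8, 8, 8, 8, 8, 8, 8, 8], delta_pos=[[0, 0, 0.1], [0, 0, 0.15], [0, 0, 0], [0, 0, 0], [0, 0, 0], [0, 0, 0], [0, 0, 0], [0, 0, 0], [0, 0, -2], [0, 0, -3], [0, 0, -4], [0, 0, -4], [2.8, -3.3, -2], [2.8, -3.4, -2], [2.8, -3.4, -2], [2.8, -3.4, -2], [2.8, -3.4, -2], [2.9, -3.4, 0], [2.8, -3.4, 0]], angular=[[0, 0, 0], [0, 0, 0], [0, 0, 0], [0, 0, 0], [0, 0, 0], [0, 0, 0], [0, 0, 0], [0, 0, 0], [0, 0, 0], [0, 0, 0], [0, 0, 0], [0, 0, 0], [0, 0, 0], [0, 0, 0], [0, 0, 0], [0, 0, 0], [0, 0, 0], [0, 0, 0], [0, 0, 0]])

```text
clock: 24.8
position: [0.47, 0.3371, 0.1961]
ee_rot: [2.485, 1.922, 0.001]
force: [-0.1, 0.4, 0.6]
width: 0.87
gripper_force: 0.0
```

```bash
python3 - <<'E'
from h import *
np.set_printoptions(precision=1,suppress=True)
o=arm.observe(); print(o["position"]*1000)
s=arm.get_image("scene"); t=arm.get_image("wrist");  o=arm.observe(); print(o["position"]*1000)
for n,z in dict(lid_blue=.032,lid_red=.032,board=.018).items():
    for r in arm.trace(n,t)[:1]: print("wrist",n,round(r["conf"],2),*rect(t,r["region"],z))
    for r in arm.place_of(n,t)[:1]: print("   ",w(t,r["centre"],z-(.014 if 'lid' in n else .018))[:2]*1000)
    for r in arm.trace(n,s)[:1]: print("scene",n,round(r["conf"],2),*rect(s,r["region"],z-.004))
for n in("weight_brass","weight_black"):
    for r in arm.trace(n,s)[:1]: print(n,np.array(r["centre"])*[560,420]); save(n,cv2.resize(s["frame"][:],(560,420)))
save("z7",np.hstack([cv2.resize(s["frame"][150:300,300:450],(400,400),interpolation=cv2.INTER_CUBIC),cv2.resize(t["frame"],(400,300))[:,:].repeat(1,0) if 0 else cv2.copyMakeBorder(cv2.resize(t["frame"],(400,300)),0,100,0,0,cv2.BORDER_CONSTANT)]))
E
```

```text
[470.  337.1 196.1]
[465.4 342.  196.3]
wrist lid_blue 0.94 [529.1 327. ] [ 52.9 104.8] 75.5
    [528.7 324.5]
scene lid_blue 0.94 [534.8 323.8] [ 72.1 108. ] 74.6
wrist lid_red 0.9 [418.1 357.3] [ 52.3 105.4] 77.6
    [415.2 355.2]
scene lid_red 0.94 [424.7 351.5] [ 63.5 107.9] 74.5
wrist board 0.88 [472.8 340.5] [63.8 66.7] -12.3
    [474.3 339.8]
scene board 0.67 [241.1 317.9] [ 47.  170.8] -0.9
weight_brass [327.  208.8]
weight_black [334.9 262.3]
```

View pics/z7.png

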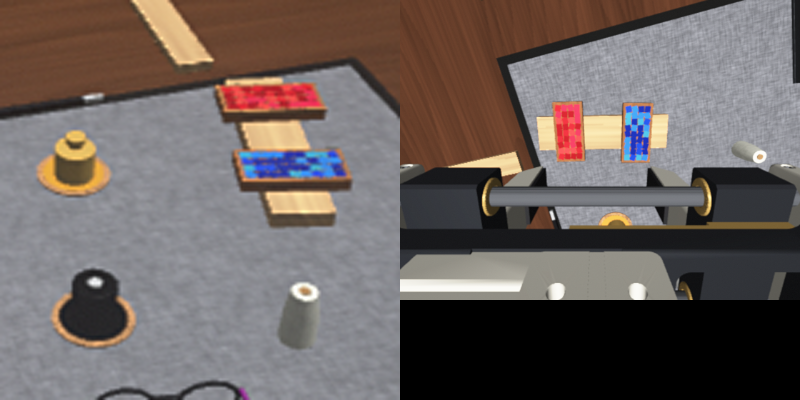

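Both weights stand upright, centred on their own coasters (scene crop (75,165) and (95,305)), and both lids are bare. Next is the blue lid.

```bash
python3 -c "
from h import *
plan(.5285,.3255,-.017,-14.5)"
```

```text
turn [-0.     0.    -0.002] shift cm (after turn) [ 0.49  5.72 21.23] world [  5.66  -0.96 -21.23] j7 -1.28 t 25.45
```

Emit:
carry_out(claw=[8, 8, 8, 8, 8, 8, 8, 8, 8, 8], delta_pos=[[0.2, 2.8, 2], [0.2, 2.9, 3], [0.1, 0, 4], [0, 0, 4], [0, 0, 3], [0, 0, 2], [0, 0, 1.5], [0, 0, 1], [0, 0, 0.7], [0, 0, 0]], angular=[[0, 0, 0], [0, 0, 0], [0, 0, 0], [0, 0, 0], [0, 0, 0], [0, 0, 0], [0, 0, 0], [0, 0, 0], [0, 0, 0], [0, 0, 0]])

```text
clock: 26.45
position: [0.5281, 0.3262, -0.0168]
ee_rot: [2.485, 1.922, 0.0]
force: [0.3, -0.4, 0.6]
width: 0.871
gripper_force: 0.0
```

Emit:
carry_out(claw=[8, 8, 8, 8], delta_pos=[[0, 0, 0.2], [0, 0, 0.2], [0, 0, 0.2], [0, 0, 0]], angular=[[0, 0, 0], [0, 0, 0], [0, 0, 0], [0, 0, 0]])

```text
clock: 26.85
position: [0.5286, 0.3267, -0.0181]
ee_rot: [2.484, 1.921, 0.004]
force: [-8.3, -9.7, 39.1]
width: 0.87
gripper_force: 19.6
```

```bash
python3 - <<'E'
from h import *
s=arm.get_image("scene"); t=arm.get_image("wrist"); o=arm.observe(); print(o["position"],o["force"],o["width"])
save("x8",np.hstack([cv2.resize(s["frame"][160:240,370:450],(400,400),interpolation=cv2.INTER_CUBIC),cv2.resize(t["frame"][150:310,200:360],(400,400))]))
E
```

```text
[ 0.52867826  0.32668971 -0.01807336] [ -9.53161545 -10.10223677  38.73917334] 0.8678074701181897
```

View pics/x8.png

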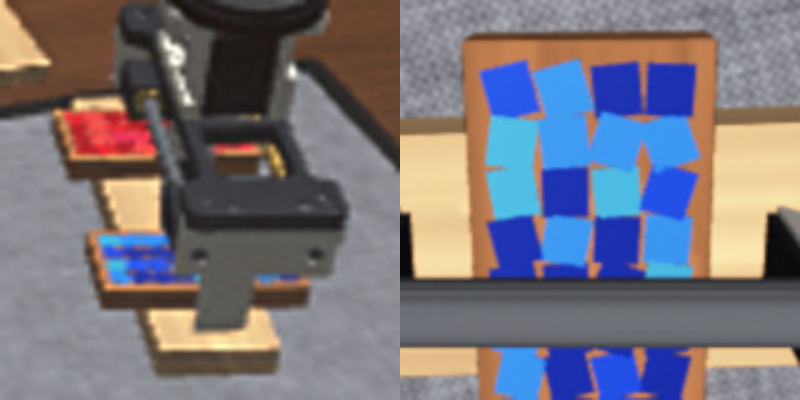

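The fingertips touched the board at reported z ≈ -0.018, so the true tip is at reported z + 36 mm. I'll back off to 2 mm clearance and close.

Emit:
carry_out(claw=[8, 8, 4, 4, 4, 4, 4, 4, 4, 4], delta_pos=[[0, 0, -0.4], [0, 0, -0.3], [0, 0, 0], [0, 0, 0], [0, 0, 0], [0, 0, 0], [0, 0, 0], [0, 0, 0], [0, 0, 0], [0, 0, 0]], angular=[[0, 0, 0], [0, 0, 0], [0, 0, 0], [0, 0, 0], [0, 0, 0], [0, 0, 0], [0, 0, 0], [0, 0, 0], [0, 0, 0], [0, 0, 0]], force=20)

```text
clock: 27.95
position: [0.5279, 0.326, -0.0157]
ee_rot: [-2.485, -1.922, 0.0]
force: [0.4, -0.4, -0.7]
width: 0.541
gripper_force: 20.0
```

```bash
python3 -c "
from h import *
plan(.474,-.141,.11,-14.5)
plan(.474,-.141,.11,-95.9)"
```

```text
turn [-0.     0.    -0.001] shift cm (after turn) [-46.57   6.48 -12.57] world [ -5.39 -46.7   12.57] j7 -1.37 t 27.95
turn [-0.    0.    1.42] shift cm (after turn) [ -0.56  47.01 -12.57] world [ -5.39 -46.7   12.57] j7 -1.37 t 27.95
```

Emit:
carry_out(claw=[4, 4, 4, 4, 4, 4, 4, 4, 4, 4, 4, 4, 4, 4, 4, 4, 4, 4, 4, 4], delta_pos=[[0, 0, -0.5], [0, 0, -1], [0, 0, -2], [0, 0, -3], [0, 0, -3.5], [0, 0, -2.57], [-2.57, 0.48, 0], [-4, 0.5, 0], [-4, 0.5, 0], [-4, 0.5, 0], [-4, 0.5, 0], [-4, 0.5, 0], [-4, 0.5, 0], [-4, 0.5, 0], [-4, 0.5, 0], [-4, 0.5, 0], [-4, 0.5, 0], [-3, 0.5, 0], [-2, 0.5, 0], [-3, 0.5, 0]], angular=[[0, 0, 0], [0, 0, 0], [0, 0, 0], [0, 0, 0], [0, 0, 0], [0, 0, 0], [0, 0, 0], [0, 0, 0], [0, 0, 0], [0, 0, 0], [0, 0, 0], [0, 0, 0], [0, 0, 0], [0, 0, 0], [0, 0, 0], [0, 0, 0], [0, 0, 0], [0, 0, 0], [0, 0, 0], [0, 0, 0]])

```text
clock: 29.95
position: [0.4688, -0.181, 0.1112]
ee_rot: [2.483, 1.923, 0.002]
force: [0.8, -0.2, -1.5]
width: 0.542
gripper_force: 20.0
```

Emit:
carry_out(claw=[4, 4, 4, 4, 4, 4, 4, 4, 4, 4, 4, 4, 4], delta_pos=[[0, 0, 0], [0, 0, 0], [0, 0, 0], [0, 0, 0], [0, 0, 0], [0, 0, 0], [0, 0, 0], [0, 0, 0], [0, 0, 0], [0, 0, 0], [0, 0, 0], [0, 0, 0], [0, 0, 0]], angular=[[0, 0, 0.12], [0, 0, 0.12], [0, 0, 0.12], [0, 0, 0.12], [0, 0, 0.12], [0, 0, 0.12], [0, 0, 0.12], [0, 0, 0.12], [0, 0, 0.12], [0, 0, 0.12], [0, 0, 0.12], [0, 0, 0.1], [0, 0, 0]])

```text
clock: 31.25
position: [0.4688, -0.1806, 0.111]
ee_rot: [3.137, -0.164, 0.002]
force: [0.2, -0.3, -0.7]
width: 0.541
gripper_force: 20.0
```

```bash
python3 - <<'E'
from h import *
np.set_printoptions(precision=1,suppress=True)
t=arm.get_image("wrist"); k=arm.get_image("top"); s=arm.get_image("scene")
for nm,p in(("wrist",t),("top",k),("scene",s)):
  for n,z in dict(lid_blue=.144,pad_blue=.003).items():
    for r in arm.trace(n,p)[:1]: print(nm,n,round(r["conf"],2),*rect(p,r["region"],z))
    for r in arm.place_of(n,p)[:1]: print("   ",w(p,r["centre"],z)[:2]*1000)
o=arm.observe(); print(o["width"],o["gripper_force"],o["force"],o["position"])
plan(.474,-.141,-.026,-95.9)
E
```

```text
wrist lid_blue 0.97 [ 490.8 -181.5] [55.6 59.1] -5.9
    [ 467.7 -179.8]
    [ 468.9 -139.9]
top lid_blue 0.77 [ 435.5 -176.8] [36.  51.9] 84.6
    [ 463.6 -181.5]
top pad_blue 0.92 [ 445.  -134.4] [65.7 70.4] -6.2
    [ 474.2 -144.1]
scene lid_blue 0.7 [ 455.9 -179.5] [ 47.9 120.1] -5.9
    [ 482.4 -181.5]
scene pad_blue 0.96 [ 470.4 -138.4] [ 66.  124.9] -5.8
    [ 455.9 -137.9]
0.5398254147959974 19.998512864112854 [-0.4  0.1 -0.6] [ 0.5 -0.2  0.1]
turn [-0.  0. -0.] shift cm (after turn) [ 0.1 -4.  13.6] world [  0.6   4.  -13.6] j7 -1.59 t 32.0
```

Emit:
carry_out(claw=[4, 4, 4, 4, 4, 4, 4, 4, 4, 4, 4], delta_pos=[[-0.17, -2.1, 0], [-0.1, -2.1, 1], [0, 0, 2], [0, 0, 3], [0, 0, 3], [0, 0, 2], [0, 0, 1], [0, 0, 0.8], [0, 0, 0.7], [0, 0, 0.4], [0, 0, 0]], angular=[[0, 0, 0], [0, 0, 0], [0, 0, 0], [0, 0, 0], [0, 0, 0], [0, 0, 0], [0, 0, 0], [0, 0, 0], [0, 0, 0], [0, 0, 0], [0, 0, 0]])

```text
clock: 33.1
position: [0.4701, -0.1389, -0.0289]
ee_rot: [3.137, -0.162, 0.0]
force: [-0.5, -1.0, -0.6]
width: 0.537
gripper_force: 20.0
```

```bash
python3 - <<'E'
from h import *
np.set_printoptions(precision=4,suppress=True)
o=arm.observe(); print(o["position"],o["force"])
t=arm.get_image("wrist");s=arm.get_image("scene")
save("x9",np.hstack([cv2.resize(s["frame"][205:265,195:255],(400,400),interpolation=cv2.INTER_CUBIC),cv2.resize(t["frame"][130:310,190:370],(400,400))]))
E
```

```text
[ 0.4701 -0.1389 -0.0289] [-0.4786 -1.0146 -0.6262]
```

View pics/x9.png

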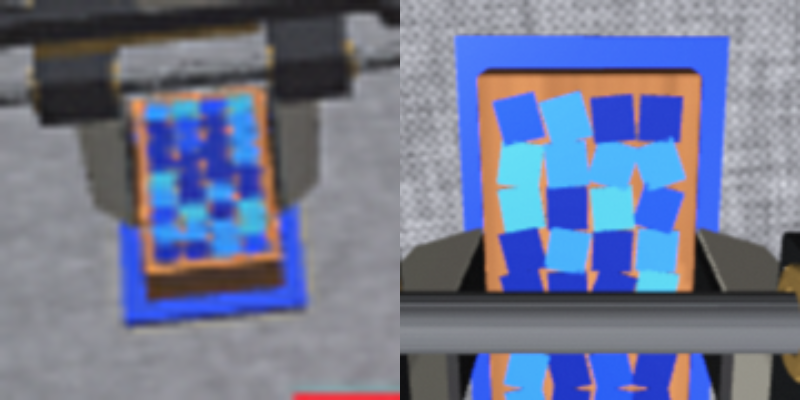

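The lid sits centred over the pad (margins 17 and 25 px in the crop, about 1 mm off). Releasing it and going to the red lid.

Emit:
carry_out(claw=[4, 4, 8, 8, 8, 8, 8, 8, 8, 8, 8, 8, 8, 8, 8, 8, 8, 8, 8, 8], delta_pos=[[0, 0.1, 0.1], [0, 0, 0.05], [0, 0, 0], [0, 0, 0], [0, 0, 0], [0, 0, 0], [0, 0, 0], [0, 0, 0], [0, 0, -1], [0, 0, -2], [0, 0, -3], [0, 0, -4], [0, 0, -4], [0, 0, 0], [0, 0, 0], [0, 0, 0], [0, 0, 0], [0, 0, 0], [0, 0, 0], [0, 0, 0]], angular=[[0, 0, 0], [0, 0, 0], [0, 0, 0], [0, 0, 0], [0, 0, 0], [0, 0, 0], [0, 0, 0], [0, 0, 0], [0, 0, 0], [0, 0, -0.12], [0, 0, -0.12], [0, 0, -0.12], [0, 0, -0.12], [0, 0, -0.12], [0, 0, -0.12], [0, 0, -0.12], [0, 0, -0.12], [0, 0, -0.12], [0, 0, -0.12], [0, 0, -0.12]])

```text
clock: 35.2
position: [0.4698, -0.1399, 0.1103]
ee_rot: [2.573, 1.802, -0.0]
force: [-0.5, 0.2, 0.7]
width: 0.872
gripper_force: 0.0
```

```bash
python3 -c "
from h import *
plan(.417,.3565,.10,-12.4)"
```

```text
turn [ 0.     0.001 -0.133] shift cm (after turn) [ 47.35 -15.81   1.03] world [-5.28 49.64 -1.03] j7 -0.52 t 35.2
```

Emit:
carry_out(claw=[8, 8, 8, 8, 8, 8, 8, 8, 8, 8, 8, 8, 8, 8, 8], delta_pos=[[0, 0, 0], [3.7, -1.24, 0], [3.7, -1.24, 0], [3.7, -1.24, 0], [3.7, -1.24, 0], [3.7, -1.24, 0], [3.7, -1.24, 0], [3.7, -1.24, 0], [3.7, -1.24, 0], [3.7, -1.24, 0], [3.7, -1.24, 0], [3.7, -1.24, 0], [3.7, -1.24, 0], [2.95, -0.93, 1], [0, 0, 0]], angular=[[0, 0, -0.133], [0, 0, 0], [0, 0, 0], [0, 0, 0], [0, 0, 0], [0, 0, 0], [0, 0, 0], [0, 0, 0], [0, 0, 0], [0, 0, 0], [0, 0, 0], [0, 0, 0], [0, 0, 0], [0, 0, 0], [0, 0, 0]])

```text
clock: 36.7
position: [0.4173, 0.3614, 0.0998]
ee_rot: [-2.445, -1.968, -0.001]
force: [0.4, -0.3, 0.2]
width: 0.873
gripper_force: 0.0
```

```bash
python3 - <<'E'
from h import *
np.set_printoptions(precision=1,suppress=True)
t=arm.get_image("wrist"); k=arm.get_image("top")
for n,z in dict(lid_red=.032).items():
    for r in arm.trace(n,t)[:1]: print("wrist",n,round(r["conf"],2),*rect(t,r["region"],z))
    for r in arm.place_of(n,t)[:1]: print("   ",w(t,r["centre"],z-.014)[:2]*1000)
for n,z in dict(lid_blue=.017,pad_blue=.003,pad_red=.003).items():
    for r in arm.trace(n,k)[:1]: print("top",n,round(r["conf"],2),*rect(k,r["region"],z))
plan(.417,.3565,-.0155,-12.4)
E
```

```text
wrist lid_red 0.69 [417.6 358.4] [ 51.5 102. ] 77.7
    [412.2 356. ]
top lid_blue 0.64 [ 469.8 -136.4] [ 53.2 105.6] -5.4
top pad_blue 0.76 [ 469.4 -136.9] [ 66.  119.6] -6.1
top pad_red 0.57 [ 643.9 -105.3] [ 73.5 122.4] -15.0
turn [ 0.  0. -0.] shift cm (after turn) [ 0.  -0.3 11.5] world [ -0.3   0.1 -11.5] j7 -1.45 t 37.05
```

Emit:
carry_out(claw=[8, 8, 8, 8, 8, 8, 8, 8, 4, 4, 4, 4, 4, 4, 4, 4], delta_pos=[[0.1, -0.3, 2], [0, 0, 3], [0, 0, 3], [0, 0, 1.5], [0, 0, 1], [0, 0, 0.6], [0, 0, 0.4], [0, 0, 0], [0, 0, 0], [0, 0, 0], [0, 0, 0], [0, 0, 0], [0, 0, 0], [0, 0, 0], [0, 0, 0], [0, 0, 0]], angular=[[0, 0, 0], [0, 0, 0], [0, 0, 0], [0, 0, 0], [0, 0, 0], [0, 0, 0], [0, 0, 0], [0, 0, 0], [0, 0, 0], [0, 0, 0], [0, 0, 0], [0, 0, 0], [0, 0, 0], [0, 0, 0], [0, 0, 0], [0, 0, 0]])

```text
clock: 38.65
position: [0.4169, 0.3585, -0.0152]
ee_rot: [2.453, 1.963, 0.0]
force: [-0.2, -0.7, 5.0]
width: 0.54
gripper_force: 20.0
```

```bash
python3 -c "
from h import *
plan(.645,-.107,.11,-12.4)
plan(.645,-.107,.11,-105)"
```

```text
turn [ 0.    -0.    -0.005] shift cm (after turn) [-40.57  32.27 -12.52] world [ 22.81 -46.55  12.52] j7 -1.59 t 38.65
turn [ 0.    0.   -1.53] shift cm (after turn) [-34.08 -39.06 -12.52] world [ 22.81 -46.55  12.52] j7 -1.59 t 38.65
```

Emit:
carry_out(claw=[4, 4, 4, 4, 4, 4, 4, 4, 4, 4, 4, 4, 4, 4, 4, 4, 4, 4, 4, 4], delta_pos=[[0, 0, -0.5], [0, 0, -1], [0, 0, -2], [0, 0, -3], [0, 0, -3.5], [0, 0, -2.52], [-3.12, 2.48, 0], [-3.12, 2.48, 0], [-3.12, 2.48, 0], [-3.12, 2.48, 0], [-3.12, 2.48, 0], [-3.12, 2.48, 0], [-3.12, 2.48, 0], [-3.12, 2.48, 0], [-3.12, 2.48, 0], [-3.12, 2.48, 0], [-3.12, 2.48, 0], [-3.12, 2.48, 0], [-3.12, 2.48, 0], [0, 0, 0]], angular=[[0, 0, 0], [0, 0, 0], [0, 0, 0], [0, 0, 0], [0, 0, 0], [0, 0, 0], [0, 0, 0], [0, 0, 0], [0, 0, 0], [0, 0, 0], [0, 0, 0], [0, 0, 0], [0, 0, 0], [0, 0, 0], [0, 0, 0], [0, 0, 0], [0, 0, 0], [0, 0, 0], [0, 0, 0], [0, 0, 0]])

```text
clock: 40.65
position: [0.6437, -0.1158, 0.1095]
ee_rot: [2.459, 1.951, -0.003]
force: [-0.5, 0.6, -1.4]
width: 0.54
gripper_force: 20.0
```

Emit:
carry_out(claw=[4, 4, 4, 4, 4, 4, 4, 4, 4, 4, 4, 4, 4, 4], delta_pos=[[0, 0, 0], [0, 0, 0], [0, 0, 0], [0, 0, 0], [0, 0, 0], [0, 0, 0], [0, 0, 0], [0, 0, 0], [0, 0, 0], [0, 0, 0], [0, 0, 0], [0, 0, 0], [0, 0, 0], [0, 0, 0]], angular=[[0, 0, -0.118], [0, 0, -0.118], [0, 0, -0.118], [0, 0, -0.118], [0, 0, -0.118], [0, 0, -0.118], [0, 0, -0.118], [0, 0, -0.118], [0, 0, -0.118], [0, 0, -0.118], [0, 0, -0.118], [0, 0, -0.118], [0, 0, -0.118], [0, 0, 0]])

```text
clock: 42.05
position: [0.6421, -0.1077, 0.1101]
ee_rot: [-0.401, -3.116, -0.001]
force: [-0.3, 0.3, -0.0]
width: 0.537
gripper_force: 20.0
```

```bash
python3 - <<'E'
from h import *
np.set_printoptions(precision=1,suppress=True)
t=arm.get_image("wrist"); s=arm.get_image("scene")
for nm,p in(("wrist",t),("scene",s)):
  for n,z in dict(lid_red=.144,pad_red=.003).items():
    for r in arm.trace(n,p)[:1]: print(nm,n,round(r["conf"],2),*rect(p,r["region"],z))
    for r in arm.place_of(n,p)[:1]: print("   ",w(p,r["centre"],z)[:2]*1000)
o=arm.observe(); print(o["width"],o["gripper_force"],o["force"],o["position"]*1000)
plan(.645,-.1065,-.026,75)
E
```

```text
wrist lid_red 0.83 [ 622.5 -101.5] [54.8 56.8] -13.8
    [ 648.6 -109.5]
wrist pad_red 0.79 [599.1 -95.3] [26.6 65.9] 75.4
scene lid_red 0.61 [ 640.3 -108.1] [ 51.4 119.6] -12.2
    [ 655.2 -108.1]
scene pad_red 0.8 [ 645.  -108.7] [ 67.9 122.3] -15.0
    [ 651.3 -117.1]
0.5408190147115619 19.970532059669495 [ 1.   0.1 -0. ] [ 642.4 -108.   109.9]
turn [-0.  0.  0.] shift cm (after turn) [-0.2  0.2 13.6] world [  0.3   0.1 -13.6] j7 0.82 t 42.55
```

Emit:
carry_out(claw=[4, 4, 4, 4, 4, 4, 4, 4, 4, 4], delta_pos=[[-0.13, 0.14, 1], [0, 0, 2], [0, 0, 3], [0, 0, 3], [0, 0, 2], [0, 0, 1], [0, 0, 0.8], [0, 0, 0.6], [0, 0, 0.4], [0, 0, 0]], angular=[[0, 0, 0], [0, 0, 0], [0, 0, 0], [0, 0, 0], [0, 0, 0], [0, 0, 0], [0, 0, 0], [0, 0, 0], [0, 0, 0], [0, 0, 0]])

```text
clock: 43.55
position: [0.6442, -0.107, -0.028]
ee_rot: [0.404, 3.115, -0.0]
force: [0.2, -0.0, -1.6]
width: 0.54
gripper_force: 20.0
```

```bash
python3 - <<'E'
from h import *
np.set_printoptions(precision=1,suppress=True)
t=arm.get_image("wrist"); s=arm.get_image("scene")
for nm,p in(("wrist",t),("scene",s)):
  for n,z in dict(lid_red=.018,pad_red=.003).items():
    for r in arm.trace(n,p)[:1]: print(nm,n,round(r["conf"],2),*rect(p,r["region"],z))
o=arm.observe(); print(o["force"],o["position"]*1000)
save("x10",np.hstack([cv2.resize(s["frame"][250:310,220:280],(400,400),interpolation=cv2.INTER_CUBIC),cv2.resize(t["frame"][130:310,190:370],(400,400))]))
E
```

```text
wrist lid_red 0.59 [621.1 -99.6] [50.1 52. ] -14.2
wrist pad_red 0.87 [610.5 -98.6] [51.7 66. ] 76.1
scene lid_red 0.75 [ 659.2 -109.6] [ 51.4 114.3] -10.3
scene pad_red 0.79 [ 682.1 -117.2] [47.5 66.9] 68.0
[ 0.4 -0.4 -0.1] [ 644.3 -107.   -27.8]
```

View pics/x10.png

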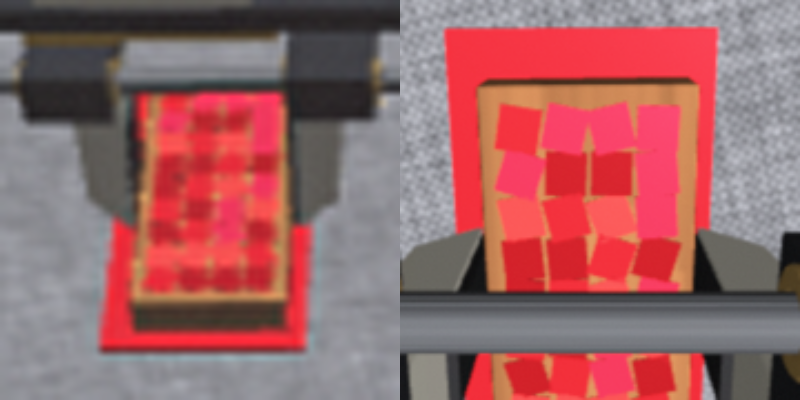

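The crop shows the red lid about 2 mm towards image right and about 2.5 mm short along its length, so I'll nudge it before releasing.

Emit:
carry_out(claw=[4, 4, 4, 8, 8, 8, 8, 8, 8, 8, 8, 8, 8, 8], delta_pos=[[0.25, -0.18, 0], [0, 0, 0.1], [0, 0, 0.05], [0, 0, 0], [0, 0, 0], [0, 0, 0], [0, 0, 0], [0, 0, 0], [0, 0, 0], [0, 0, -1], [0, 0, -2], [0, 0, -3], [0, 0, -4], [0, 0, -4]], angular=[[0, 0, 0], [0, 0, 0], [0, 0, 0], [0, 0, 0], [0, 0, 0], [0, 0, 0], [0, 0, 0], [0, 0, 0], [0, 0, 0], [0, 0, 0], [0, 0, 0], [0, 0, 0], [0, 0, 0], [0, 0, 0]])

```text
clock: 45.25
position: [0.6411, -0.1075, 0.1134]
ee_rot: [0.403, 3.115, 0.001]
force: [0.5, -0.3, 1.0]
width: 0.867
gripper_force: 0.0
```

```bash
python3 -c "
from h import *
plan(.5,.25,.2,75)
plan(.47,.335,.2,77)"
```

```text
turn [0.001 0.001 0.005] shift cm (after turn) [22.88 30.89 -8.66] world [-14.11  35.75   8.66] j7 0.82 t 45.25
turn [ 0.001  0.001 -0.03 ] shift cm (after turn) [26.62 39.27 -8.66] world [-17.11  44.25   8.66] j7 0.82 t 45.25
```

```bash
python3 - <<'E'
from h import *
np.set_printoptions(precision=1,suppress=True)
k=arm.get_image("top"); s=arm.get_image("scene")
for nm,p in(("top",k),("scene",s)):
  for n,z in dict(board=.018,board_mat=.003,lid_red=.017,pad_red=.003).items():
    for r in arm.trace(n,p)[:2]: print(nm,n,round(r["conf"],2),*rect(p,r["region"],z))
    for r in arm.place_of(n,p)[:2]: print("     ",w(p,r["centre"],0)[:2]*1000)
E
```

```text
top board 0.97 [228.7 322. ] [ 41.4 152.6] -1.1
top board 0.95 [472.6 337.3] [ 64.9 230.3] -13.0
      [467.8 340.2]
      [221.1 326.7]
top board_mat 0.83 [ 513.9 -328.3] [ 88.2 222.5] -14.2
      [ 527.7 -329.5]
top lid_red 0.92 [ 641.1 -105.5] [ 50.3 101.8] -14.1
      [ 651. -108.]
top pad_red 0.51 [ 639.  -105.2] [ 66.3 109.7] -14.0
      [ 638.7 -110.4]
scene board 0.94 [483.3 332.9] [ 65.8 248. ] -12.8
scene board 0.86 [250.7 314.6] [ 45.  165.9] -1.5
      [237.8 322.1]
      [484.  337.1]
scene board_mat 0.96 [ 531.3 -333.7] [ 87.4 253. ] -14.1
      [ 531.5 -334.7]
scene lid_red 0.94 [ 652.7 -109.5] [ 51.8 116. ] -12.5
scene lid_red 0.38 [482.2 334.1] [ 64.5 248. ] -12.9
      [ 640.2 -110.8]
scene pad_red 0.62 [ 646.8 -108.4] [ 66.  119.5] -14.6
      [ 645.1 -109.7]
```

```bash
python3 -c "
from h import *
plan(.4727,.340,.1,77)"
```

```text
turn [ 0.    -0.    -0.031] shift cm (after turn) [26.49 39.87  1.02] world [-16.84  44.81  -1.02] j7 0.82 t 46.15
```

Emit:
carry_out(claw=[8, 8, 8, 8, 8, 8, 8, 8, 8, 8, 8, 8, 8, 8], delta_pos=[[0, 0, 0], [2.2, 3.3, 0], [2.2, 3.3, 0], [2.2, 3.3, 0], [2.2, 3.3, 0], [2.2, 3.3, 0], [2.2, 3.3, 0], [2.2, 3.3, 0], [2.2, 3.3, 0], [2.2, 3.3, 0], [2.2, 3.3, 0], [2.2, 3.3, 0], [2.29, 3.57, 1], [0, 0, 0]], angular=[[0, 0, -0.031], [0, 0, 0], [0, 0, 0], [0, 0, 0], [0, 0, 0], [0, 0, 0], [0, 0, 0], [0, 0, 0], [0, 0, 0], [0, 0, 0], [0, 0, 0], [0, 0, 0], [0, 0, 0], [0, 0, 0]])

```text
clock: 47.55
position: [0.4683, 0.3464, 0.1005]
ee_rot: [-0.339, -3.121, -0.006]
force: [-1.0, 0.6, -0.2]
width: 0.871
gripper_force: 0.0
```

```bash
python3 - <<'E'
from h import *
np.set_printoptions(precision=1,suppress=True)
t=arm.get_image("wrist"); k=arm.get_image("top")
for r in arm.trace("board",t)[:2]: print(round(r["conf"],2),*rect(t,r["region"],.018))
for r in arm.place_of("board",t)[:2]: print(w(t,r["centre"],0)[:2]*1000)
for n,z in dict(lid_red=.017,pad_red=.003,board_mat=.003).items():
    for r in arm.trace(n,k)[:1]: print("top",n,round(r["conf"],2),*rect(k,r["region"],z))
plan(.4727,.340,-.030,77)
E
```

```text
0.93 [444.2 346.2] [ 61.3 173.7] -12.8
0.58 [300.1 323.9] [23.8 41.9] 87.7
[470.9 345.3]
top lid_red 0.39 [ 691.5 -118.9] [ 5.4 42.5] 79.4
top pad_red 0.45 [ 692.  -148.3] [2.6 2.8] -0.2
top board_mat 0.95 [ 527.7 -332.1] [ 86.5 250.6] -13.7
turn [-0.  0. -0.] shift cm (after turn) [ 0.1  0.1 13. ] world [ -0.1   0.1 -13. ] j7 0.03 t 47.9
```

Emit:
carry_out(claw=[8, 8, 8, 8, 8, 8, 8, 8, 8, 5, 5, 5, 5, 5, 5, 5], delta_pos=[[0, 0, 2], [0, 0, 3], [0, 0, 3], [0, 0, 2], [0, 0, 1], [0, 0, 0.8], [0, 0, 0.7], [0, 0, 0.5], [0, 0, 0], [0, 0, 0], [0, 0, 0], [0, 0, 0], [0, 0, 0], [0, 0, 0], [0, 0, 0], [0, 0, 0]], angular=[[0, 0, 0], [0, 0, 0], [0, 0, 0], [0, 0, 0], [0, 0, 0], [0, 0, 0], [0, 0, 0], [0, 0, 0], [0, 0, 0], [0, 0, 0], [0, 0, 0], [0, 0, 0], [0, 0, 0], [0, 0, 0], [0, 0, 0], [0, 0, 0]], force=35)

```text
clock: 49.5
position: [0.4728, 0.3398, -0.0294]
ee_rot: [0.356, 3.121, -0.001]
force: [-0.2, -1.2, 5.9]
width: 0.651
gripper_force: 35.0
```

```bash
python3 -c "
from h import *
plan(.529,-.332,.12,76.3)"
```

```text
turn [-0.     0.     0.012] shift cm (after turn) [-21.37 -63.94 -14.94] world [  5.62 -67.18  14.94] j7 -0.1 t 49.5
```

Emit:
carry_out(claw=[5, 5, 5, 5, 5, 5, 5, 5, 5, 5, 5, 5, 5, 5, 5, 5, 5], delta_pos=[[0, 0, -0.5], [0, 0, -1], [0, 0, -2], [0, 0, -3], [0, 0, -3.5], [0, 0, -3], [0, 0, -2], [-0.6, -1.8, 0], [-1, -3, 0], [-1.2, -3.6, 0], [-1.2, -3.6, 0], [-1.2, -3.6, 0], [-1.2, -3.6, 0], [-1.2, -3.6, 0], [-1.2, -3.6, 0], [-1.2, -3.6, 0], [-1.2, -3.6, 0]], angular=[[0, 0, 0], [0, 0, 0], [0, 0, 0], [0, 0, 0], [0, 0, 0], [0, 0, 0], [0, 0, 0], [0, 0, 0], [0, 0, 0], [0, 0, 0], [0, 0, 0], [0, 0, 0], [0, 0, 0], [0, 0, 0], [0, 0, 0], [0, 0, 0], [0, 0, 0]])

```text
clock: 51.2
position: [0.5064, -0.0138, 0.1219]
ee_rot: [0.355, 3.12, -0.0]
force: [1.5, 0.7, -1.3]
width: 0.652
gripper_force: 35.0
```

```bash
python3 -c "
from h import *
plan(.529,-.332,.12,76.3)"
```

```text
turn [0.    0.002 0.013] shift cm (after turn) [ -9.73 -30.38   0.19] world [  2.26 -31.82  -0.19] j7 0.65 t 51.2
```

Emit:
carry_out(claw=[5, 5, 5, 5, 5, 5, 5, 5, 5, 5, 5, 5], delta_pos=[[-1.2, -3.6, 0], [-1.2, -3.6, 0], [-1.2, -3.6, 0], [-1.2, -3.6, 0], [-1.2, -3.6, 0], [-1.2, -3.6, 0], [-1.2, -3.6, 0], [-0.8, -2.4, 0], [-0.6, -1.6, 0], [-0.3, -1.1, 0], [0, 0, 0], [0, 0, 0]], angular=[[0, 0, 0], [0, 0, 0], [0, 0, 0], [0, 0, 0], [0, 0, 0], [0, 0, 0], [0, 0, 0], [0, 0, 0], [0, 0, 0.01], [0, 0, 0], [0, 0, 0], [0, 0, 0]])

```text
clock: 52.4
position: [0.5366, -0.3289, 0.1207]
ee_rot: [0.369, 3.12, 0.001]
force: [0.0, 0.9, -1.7]
width: 0.648
gripper_force: 35.0
```

```bash
python3 - <<'E'
from h import *
np.set_printoptions(precision=1,suppress=True)
t=arm.get_image("wrist"); k=arm.get_image("top"); s=arm.get_image("scene")
print(arm.observe()["position"]*1000,arm.observe()["force"])
for nm,p in(("wrist",t),("top",k),("scene",s)):
  for n,z in dict(board=.170,board_mat=.003).items():
    for r in arm.trace(n,p)[:1]: print(nm,n,round(r["conf"],2),*rect(p,r["region"],z))
plan(.529,-.332,-.025,76.3)
E
```

```text
[ 536.7 -328.9  120.6] [ 0.8 -1.1 -1.5]
wrist board 0.64 [ 481.3 -314.1] [ 59.7 115.7] -13.2
top board 0.78 [ 475.4 -308.9] [ 64.  108.2] -13.3
top board_mat 0.8 [ 492.7 -322.8] [ 85.6 179.6] -13.9
scene board 0.95 [ 575.6 -331.9] [ 67.  199.7] -13.2
scene board_mat 0.79 [ 530.7 -332. ] [ 86.8 250.4] -14.0
turn [-0. -0.  0.] shift cm (after turn) [ 0.7 -0.3 14.5] world [ -0.7  -0.2 -14.5] j7 1.21 t 52.85
```

Emit:
carry_out(claw=[5, 5, 5, 5, 5, 5, 5, 5, 5, 5, 5], delta_pos=[[0.67, -0.44, 1], [0, 0, 2], [0, 0, 3], [0, 0, 3], [0, 0, 2], [0, 0, 1], [0, 0, 0.8], [0, 0, 0.7], [0, 0, 0.6], [0, 0, 0.2], [0, 0, 0]], angular=[[0, 0, 0.009], [0, 0, 0], [0, 0, 0], [0, 0, 0], [0, 0, 0], [0, 0, 0], [0, 0, 0], [0, 0, 0], [0, 0, 0], [0, 0, 0], [0, 0, 0]])

```text
clock: 53.95
position: [0.5289, -0.3333, -0.0226]
ee_rot: [0.385, 3.118, -0.0]
force: [-0.4, -1.1, -1.4]
width: 0.649
gripper_force: 35.0
```

```bash
python3 - <<'E'
from h import *
np.set_printoptions(precision=1,suppress=True)
t=arm.get_image("wrist"); k=arm.get_image("top"); s=arm.get_image("scene")
o=arm.observe(); print(o["position"]*1000,o["force"])
for nm,p in(("wrist",t),("top",k),("scene",s)):
  for n,z in dict(board=.022,board_mat=.003).items():
    for r in arm.trace(n,p)[:1]: print(nm,n,round(r["conf"],2),*rect(p,r["region"],z))
E
```

```text
[ 529.2 -333.3  -22.2] [ 0.1 -0.8 -2. ]
wrist board 0.84 [ 474.1 -318. ] [ 60.9 118.7] -13.9
wrist board_mat 0.66 [ 464.4 -317.3] [ 84.8 121.1] -13.7
top board 0.9 [231.2 319.9] [ 43.2 152.4] -1.2
top board_mat 0.7 [651.3  86.7] [68.  68.1] -88.0
scene board 0.85 [255.  311.6] [ 48.2 171.9] -2.2
scene board_mat 0.88 [ 586.9 -345. ] [ 82.  134.4] -15.6
```

Emit:
carry_out(claw=[5, 5, 5, 5], delta_pos=[[0.1, -0.13, 0], [0, 0, 0.2], [0, 0, 0.15], [0, 0, 0]], angular=[[0, 0, 0], [0, 0, 0], [0, 0, 0], [0, 0, 0]])

```text
clock: 54.8
position: [0.5275, -0.3343, -0.0263]
ee_rot: [-0.385, -3.118, 0.0]
force: [1.1, -0.4, -1.0]
width: 0.65
gripper_force: 35.0
```

Emit:
carry_out(claw=[5, 8, 8, 8, 8, 8, 8, 8, 8, 8, 8, 8, 8, 8, 8], delta_pos=[[0, 0, 0.08], [0, 0, 0], [0, 0, 0], [0, 0, 0], [0, 0, 0], [0, 0, 0], [0, 0, -1], [0, 0, -2], [0, 0, -3], [0, 0, -4], [0, 0, -4], [0, 0, -4], [0, 0, -4], [0, 0, -2], [0, 0, 0]], angular=[[0, 0, 0], [0, 0, 0], [0, 0, 0], [0, 0, 0], [0, 0, 0], [0, 0, 0], [0, 0, 0], [0, 0, 0], [0, 0, 0], [0, 0, 0], [0, 0, 0], [0, 0, 0], [0, 0, 0], [0, 0, 0], [0, 0, 0]])

```text
clock: 56.3
position: [0.5296, -0.3336, 0.2185]
ee_rot: [0.383, 3.112, -0.003]
force: [0.1, -0.3, -0.3]
width: 0.869
gripper_force: 0.0
```

```bash
python3 -c "
from h import *
plan(.3,-.5,.3,76.3)"
```

```text
turn [-0.001  0.007 -0.006] shift cm (after turn) [ 18.37 -21.6   -8.15] world [-22.96 -16.64   8.15] j7 1.28 t 56.3
```

Moving clear for the final check.

Emit:
carry_out(claw=[8, 8, 8, 8, 8, 8, 8, 8], delta_pos=[[2.5, -3, -1], [2.5, -3, -1], [2.5, -3, -1], [2.5, -3, -1], [2.5, -3, -1], [2.5, -3, 0], [2, -2, 0], [0, 0, 0]], angular=[[0, 0, 0], [0, 0, 0], [0, 0, 0], [0, 0, 0], [0, 0, 0], [0, 0, 0], [0, 0, 0], [0, 0, 0]])

```text
clock: 57.1
position: [0.3094, -0.4897, 0.2625]
ee_rot: [-0.395, -3.114, 0.001]
force: [0.3, -0.1, -0.2]
width: 0.871
gripper_force: 0.0
```

```bash
python3 - <<'E'
from h import *
np.set_printoptions(precision=1,suppress=True)
k=arm.get_image("top"); s=arm.get_image("scene")
for n,z in dict(board=.021,board_mat=.003,lid_red=.017,pad_red=.003,lid_blue=.017,pad_blue=.003).items():
  for nm,p in(("top",k),("scene",s)):
    for r in arm.trace(n,p)[:1 if n!="board" else 2]: print(nm,n,round(r["conf"],2),*rect(p,r["region"],z))
print(arm.observe()["position"])
save("fin",np.hstack([cv2.resize(k["frame"][120:255,200:450],(500,270),interpolation=cv2.INTER_CUBIC),cv2.resize(s["frame"][180:330,110:276],(300,270),interpolation=cv2.INTER_CUBIC)]))
E
```

```text
top board 0.77 [ 527.6 -329. ] [ 66.7 233.1] -14.7
top board 0.6 [230. 320.] [ 47.4 154.7] -1.1
scene board 0.64 [253.  311.9] [ 51.4 169.5] -3.2
scene board 0.58 [ 537.4 -332.4] [ 68.1 242.8] -14.0
top board_mat 0.76 [ 527.9 -299.4] [ 76.2 253.7] 2.6
scene board_mat 0.57 [ 533.8 -329.6] [ 84.2 246.3] -15.8
top lid_red 0.44 [ 458.5 -112.2] [ 55.8 125.3] 21.0
scene lid_red 0.64 [ 653.  -109.6] [ 50.2 115.4] -13.9
top pad_red 0.58 [ 624.7 -101.6] [64.5 80.8] -13.1
scene pad_red 0.53 [658.  -82.7] [ 38.9 122.8] -31.7
top lid_blue 0.86 [ 470.  -137.4] [ 50.6 104.4] -5.7
scene lid_blue 0.68 [ 479.8 -139.9] [ 49.7 118.9] -6.0
top pad_blue 0.67 [ 433.1 -134. ] [49.  66.3] 79.6
scene pad_blue 0.53 [ 473.1 -136.9] [ 66.9 120.6] -7.8
[ 0.3 -0.5  0.3]
```

View pics/fin.png

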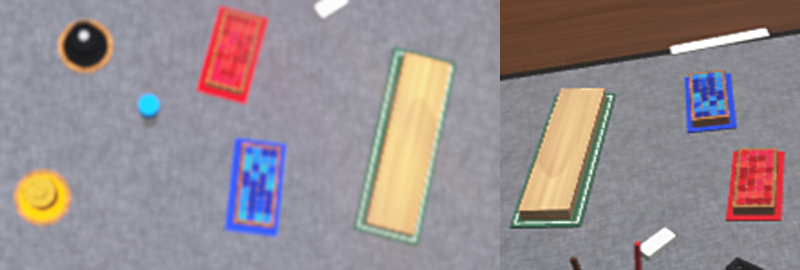

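The final view shows each weight on its own coaster, each lid inlay up on its own pad, and the long board on the mat. The board's apparent rightward offset in the top view is parallax from its height. Handing in.

```bash
python3 -c "
from cell import arm
print(arm.sign_off())"
```

```text
the job is handed in; nothing more can be done
None
```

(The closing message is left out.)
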